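# Set the tape measure to the bench stop and lock it

## Robot

A 7-joint arm with a two-finger parallel gripper is mounted at the origin on the work surface. World frame = base frame: x ahead of the robot, y to its left, z up, the work surface at z = 0. Lengths are in m, angles in rad, forces in N, time in s.
With the tool pointing down it reaches from about 0.4 to 0.75 m from the base axis. Payload 19.5 kg.
Tool frame: the origin (TCP) lies midway between the tips of the shut fingers; the grasp point (between the pads) lies 19 mm behind it (grip_depth is the distance from the TCP to the grasp point, in m); z points along the fingers, y is the line along which they close (so a half turn about z gives the same grasp; the last joint's range is limited). The gripper opens to 85 mm and grips with 20 to 120 N. Pads are 22 mm wide; open, the fingers measure 114 mm over their backs; the gripper's body (76 mm by 85 mm) begins 54 mm behind the grasp point. The pads swing forward as they close: fully open they stand 13 mm farther back than shut.
Start: joints at [1.284, 0.707, -0.028, 1.485, 0.022, 0.951, -0.075], TCP at [0.139, -0.558, 0.231] pointing down, gripper open.
Joint ranges: [-2.71, 2.71], [-0.32, 2.16], [-1.57, 1.52], [0, 2.45], [-1.46, 4.6], [0, 2.02], [-2.83, 2.83]. Speed limits (rad/s): [1.89, 1.89, 2.57, 2.57, 3.01, 3.01, 3.01].

## Interface

Orientations are given as a unit quaternion [x, y, z, w].
In Python, from bench import * gives the robot as it stands.
- The arm moves only by the tool carry_out, never from a script. Its argument "deltas" is a list of rows, each a list of 7 numbers: the opening, from 0 (shut) to 1 (fully open), then the shift along the tool's x, y, z in m, then the turn, a rotation vector about the tool's x, y, z in rad. In form: [[jaw, x, y, z, rx, ry, rz], ...]. A call has 1 to 12 rows; each row shifts and turns the commanded pose from where the row before left it, along the tool's axes as they then stand; what a row does not reach is not made up. A row lasts 1/8 s, in which the tool goes at most 62.5 mm and 10.7 degrees, less where a joint would pass 70% of its speed; a pose out of reach is approached as far as the arm can. A call is refused whole if a number of a shift passes 0.0625 or a number of a turn 0.188, either way. A call with a gripper value outside its range is refused whole. The fingers move at their own pace and stop on an object; "newtons" is the grip in N (left out, the last holds). Time passes only in rows, so rows that do not move let the fingers close. It gives the time, the measured TCP pose, the force, the opening and the grip force at its end, in the units of the state.
- get_obs(): the state, without advancing time (a new reading comes with each control period).
- grab_frame(name): name is "side" or "top" or "wrist"; returns a dict with "frame" (420x560x3 uint8, red, green, blue), "camera_matrix" (3x3 intrinsics, pixels), "D" ([k1, k2, p1, p2, k3] as OpenCV has them; the pictures are not rectified), "T" (4x4, takes a point from camera to world coordinates). Camera axes: x right, y down, z forward; pixel columns grow to the right and rows downward; lengths in m; the calibration is good to about 2 mm. A picture is of the moment at which its call begins. There is no depth.
- finish_job(): hands the job in; it is judged then, once.
The state is a dict: "t": time; "joints": joint angles; "dq": joint speeds; "joint_efforts": joint torques, N m; "tool_pos": TCP position; "ee_rot": TCP orientation; "wrist_force": force on the tool from outside, world axes, zero at the start; "ft_torque": the same for the moment, N m; "width": opening from 0.0 (shut) to 1.0 (fully open); "finger_force": force on a finger pad.
Only numpy, scipy, OpenCV 4.12 (cv2) and the standard library are available. Lean on these libraries where they do the work, as an engineer would, in place of code of your own. Each camera call takes 0.05 s, during which the arm holds its last target. There are 200 camera calls.

## Task

Take the yellow tape measure, hook its end tab over the far side of the low dark steel stop on the bench, and back the case straight away from the stop, against the tape's spring, until its nose is at the blue line. Stand it upright there square to the stop, let go, and then press the red lock button on its top fully down, leaving the end hooked and the tape drawn out as a length gauge for the bolts. Leave the blue chalk reel alone.

Things in the scene. Friction and masses are not known exactly. Their poses are not given: they have to be found in the camera images.
- tape: Loose yellow tape measure, black sole, about 0.4 kg, on the bench. Case 85 long (x), 36 wide (y, flat parallel sides), 62 high; above 44 the nose end is set back 16. Origin: centre of the underside; x out of the nose, roughly away from the robot; z up. Nose 42.5 ahead of the origin. The tape leaves it 22-24 above the underside. Standing, the sole's grip outholds the spring. Sizes in mm.
- tape_end (a point): Inner (case-side) face of the steel tab at the end of the white tape, mid-width, 15 mm above the case's underside; axes as the case. The tab is 24 mm wide, 3 mm thick and hangs from 24 down to 6 mm above the case's underside. With the tape in, this face is 35 mm ahead of the nose (77.5 mm ahead of the case origin).
- blade (a joint): How far the 22 mm wide tape is drawn out, in m: 0 = in (35 mm shows), 0.045 = 80 mm shows, at most 0.075. It slides straight along the case's x against a spring of about 0.8 N (in) to 1.4 N (fully out), and runs back in when nothing holds its end.
- lock_top (a point): Centre of the top of the red square lock button, 22 x 22 mm, on top of the case 6.5 mm behind its middle; 71 mm above the case's underside when up, 65 mm when down. About 3 N pushes it straight down and it stays down.
- lock (a joint): Travel of the lock button in m: 0 = up (unlocked), 0.006 = fully down (locked); it stays where it is left.
- stop: Dark steel strip fixed to the bench: 130 long (y), 8 thick (x), 18 high, a 5 high screw foot at each end (to 81 from the middle, 30 to the near side). Origin: bench level, middle of the far face; x points out of that face, away from the robot; z up. A blue line 8 wide is painted on the bench parallel to it, its middle 80 from the far face on the near (-x) side. Sizes in mm.
- reel: Bystander: blue round chalk reel, 72 mm long, 34 mm wide, 60 mm high, loose on the bench; origin at the centre of its underside. Not to be disturbed.
There are look-alikes about, which are no part of the job. Several things look just like the tape: the one meant starts farthest to the robot's right. There is more than one size of the stop; the one meant has the size given above.

How it is judged:
On the way, in this order (a step that is already met when the one before it is completed fails the run):
1. the tape's end tab is hooked behind the far face of the stop and the tape is drawn out at least 20 mm against its spring (x of tape_end in the frame of stop between -0.004 and 0.008 m and y of tape_end in the frame of stop between -0.06 and 0.06 m and height (world z) of tape_end below 0.022 m and value of joint blade above 0.02 m), for 0.2 s.
2. the case stands at the blue line with the end hooked, let go by the fingers, the lock button still up (x of tape_end in the frame of stop between -0.004 and 0.008 m and y of tape_end in the frame of stop between -0.06 and 0.06 m and height (world z) of tape_end below 0.022 m and x of tape in the frame of stop between -0.1355 and -0.1095 m and contact force between the fingers and tape below 0.1 N and height (world z) of tape below 0.005 m and value of joint lock below 0.003 m), for 0.2 s.
At the end, for the whole second after the job is handed in: Tape case upright, still, released on the bench: nose within 13 mm of the blue line, square to the stop within 11 degrees; tab hooked on the stop's far face (-4 to 8 mm, within 60 mm of its middle, tape_end below 22 mm), tape drawn out 30 to 60 mm, lock down over 4 mm; tilt under 5 degrees (x of tape_end in the frame of stop between -0.004 and 0.008 m and y of tape_end in the frame of stop between -0.06 and 0.06 m and height (world z) of tape_end below 0.022 m and value of joint blade between 0.03 and 0.06 m and x of tape in the frame of stop between -0.1355 and -0.1095 m and angle between the x axis of tape and the x axis of stop, either way round below 0.2 rad and angle between tape's own z axis and vertical below 0.09 rad and height (world z) of tape below 0.005 m and linear speed of tape below 0.01 m/s and value of joint lock above 0.004 m); the robot touches nothing.
It fails at once if the lock button is pressed before the tape is drawn out, or the tape slips back in after locking (value of joint lock above 0.003 m and value of joint blade below 0.02 m).
It fails at once if the blue chalk reel is moved more than 30 mm (distance of reel from where it was at the start of the episode above 0.03 m).
It also fails if it takes over 45 s, if anything falls off the work surface, if the arm or the gripper's body presses on something with over 40 N, if the wrist force passes 120 N, or if a joint passes its speed limit or range.

## Working session

There is one attempt and no reset: what is moved stays moved. The work goes in short steps, Python scripts to look and compute and a tool call to move; the robot and the scene stay as the last step left them, time stands still between calls to the robot, and variables do not carry over. Pictures are saved under pics/ and viewed, at most 10 in all, crops included, and the job is handed in when it is done.

Besides the shell and the picture viewer there is one more tool, called after ">>>" in YAML: its name, and indented under it one key for each argument. carry_out: Moves the arm, as the interface text tells. Its arguments: {"type":"object","properties":{"deltas":{"type":"array","items":{"type":"array","items":{"type":"number"}}},"newtons":{"type":"number"}},"required":["deltas"]}

```bash
mkdir -p pics
python3 - <<'E'
from bench import *
import cv2,numpy as np,pickle
o=get_obs(); print({k:np.round(v,3) for k,v in o.items()})
for n in ["top","side"]:
    f=grab_frame(n); pickle.dump(f,open(f'{n}.pkl','wb'))
    cv2.imwrite(f'pics/{n}0.png',f['frame'][:,:,::-1]); print(n,np.round(f['T'],3).tolist())
E
```

```text
{'t': np.float64(0.0), 'joints': array([ 1.284,  0.707, -0.028,  1.485,  0.022,  0.951, -0.076]), 'dq': array([-0.001,  0.001, -0.001, -0.001,  0.001,  0.001,  0.001]), 'joint_efforts': array([-1.0000e-03, -8.8321e+01,  1.2340e+00, -2.3616e+01,  1.7000e-02,
        7.0000e-03, -0.0000e+00]), 'tool_pos': array([ 0.139, -0.558,  0.231]), 'ee_rot': array([ 0.993,  0.122, -0.   , -0.001]), 'wrist_force': array([0.416, 0.131, 0.314]), 'ft_torque': array([-0.027,  0.078,  0.014]), 'finger_force': np.float64(0.0), 'width': np.float64(1.002)}
top [[-0.005, -0.997, 0.074, 0.384], [-1.0, 0.005, -0.001, -0.025], [0.001, -0.074, -0.997, 1.188], [0.0, 0.0, 0.0, 1.0]]
side [[-0.974, -0.183, 0.133, 0.345], [-0.226, 0.742, -0.632, 0.628], [0.017, -0.645, -0.764, 0.866], [0.0, 0.0, 0.0, 1.0]]
```

View pics/top0.png

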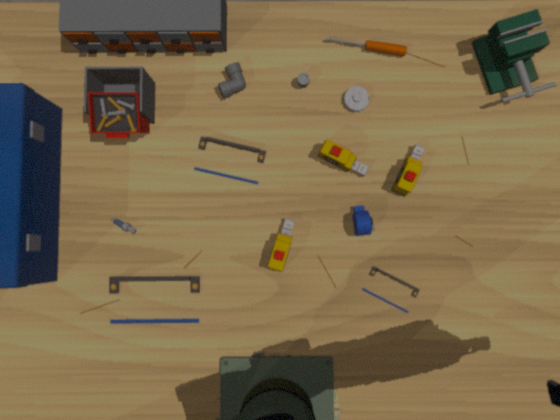

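View pics/side0.png

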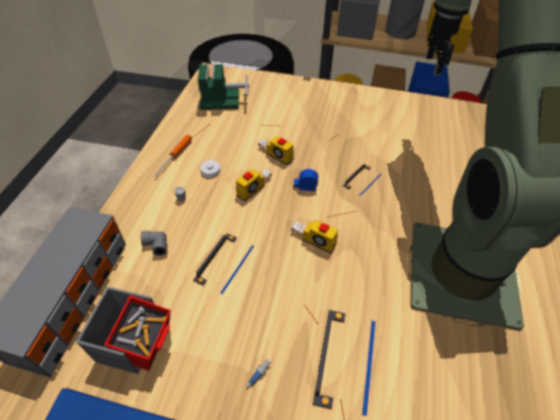

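The top view shows three yellow tapes: (338,155), (409,172) and (281,250). The rightmost, at (409,172), is the one meant, with its nose pointing up. There are three stops, at (232,150), (154,284) and (394,281), and the reel is at (362,220). Next I'll measure these.

```bash
cat > h.py <<'E'
import cv2,numpy as np,pickle
def cast(f,px,z):
    px=np.array(px,float).reshape(-1,1,2)
    d=cv2.undistortPoints(px,np.array(f['camera_matrix']),np.array(f['D'])).reshape(-1,2)
    T=np.array(f['T']); r=np.c_[d,np.ones(len(d))]@T[:3,:3].T; c=T[:3,3]
    return c+r*((z-c[2])/r[:,2])[:,None]
def hsv(f): return cv2.cvtColor(np.ascontiguousarray(f['frame']),cv2.COLOR_RGB2HSV)
def blobs(m,amin):
    cs,_=cv2.findContours(m.astype(np.uint8),cv2.RETR_EXTERNAL,cv2.CHAIN_APPROX_NONE)
    return [c for c in cs if cv2.contourArea(c)>=amin]
def rect(f,c,z):
    p=cast(f,c.reshape(-1,2),z)[:,:2]
    (cx,cy),(w,h),a=cv2.minAreaRect((p*1000).astype(np.float32))
    if w<h: w,h,a=h,w,a-90
    return np.round([cx,cy,w,h,a],1)
E
python3 - <<'E'
from h import *
f=pickle.load(open('top.pkl','rb')); H=hsv(f); h,s,v=cv2.split(H)
print(f['camera_matrix'],f['D'])
X,Y=np.meshgrid(range(560),range(420))
def show(n,m,z,a):
    for c in blobs(m,a):
        M=c.reshape(-1,2).mean(0); print(n,M.round(0),cv2.contourArea(c),rect(f,c,z))
show('blue',(h>100)&(h<125)&(s>130)&(v>50)&(X>70),0,60)
show('yel',(h>20)&(h<33)&(s>190)&(v>120)&(X>200),.05,60)
show('red',((h<6)|(h>174))&(s>190)&(v>90)&(X>200),.071,20)
show('white',(s<40)&(v>120)&(X>250)&(Y>120),.024,15)
show('dark',(v<95)&(s<110)&(X>90)&(Y>130)&(Y<300),.018,60)
# HSV probes
for p in [(409,172),(405,185),(418,153),(232,148),(154,280),(227,175),(380,190)]: print(p,H[p[1],p[0]])
E
```

```text
[[494.22883526   0.         285.57851914]
 [  0.         494.22883526 211.77672215]
 [  0.           0.           1.        ]] [0.00541738 0.         0.         0.         0.        ]
blue [362. 220.] 321.0 [ 452.9 -211.    66.1   36.6    9.4]
yel [280. 252.] 470.0 [377.4 -11.8  80.7  34.1 -17.5]
yel [410. 174.] 275.0 [ 555.  -315.1   75.1   35.2  -22.8]
yel [338. 153.] 435.0 [ 606.2 -149.3   80.1   35.8   59.1]
red [279. 255.] 35.5 [370.  -10.3  18.   13.5  89.7]
red [410. 176.] 45.5 [ 548.4 -309.2   17.6   17.2  -27.3]
red [336. 151.] 36.5 [ 607.  -141.    16.1   15.9  -34. ]
white [287. 227.] 102.0 [435.9 -29.4  34.3  20.1 -16.2]
white [360. 168.] 95.0 [ 575.4 -202.3   34.3   19.5   64.9]
white [417. 152.] 85.5 [ 613.3 -340.6   29.3   20.1  -27.5]
dark [151. 281.] 437.0 [303.2 283.8 211.1  37.2  89.7]
dark [397. 280.] 97.5 [ 310.2 -280.6  120.4   19.7   57.9]
dark [357. 226.] 73.0 [ 441.  -191.8   73.2   38.5   36.1]
dark [228. 145.] 221.5 [630.  101.2 159.7  30.5  83.2]
(409, 172) [  4 239 145]
(405, 185) [ 26 255 147]
(418, 153) [ 12  24 140]
(232, 148) [ 18 105 136]
(154, 280) [20 60 77]
(227, 175) [110  88 101]
(380, 190) [ 20 103 148]
```

Run:
```python
from h import *
for n in ['top','side']:
    f=pickle.load(open(n+'.pkl','rb')); h,s,v=cv2.split(hsv(f)); X,Y=np.meshgrid(range(560),range(420))
    box=(lambda x0,x1,y0,y1:(X>x0)&(X<x1)&(Y>y0)&(Y<y1))
    lb,sb=((185,270,160,190),(190,275,130,166)) if n=='top' else ((215,260,238,300),(188,240,228,288))
    tb=(385,435,135,200) if n=='top' else (250,300,130,165)
    for c in blobs((h>95)&(h<130)&(s>45)&box(*lb),30): print(n,'line',rect(f,c,0))
    m=(v<100)&box(*sb)
    for c in blobs(m,30): print(n,'strip',cv2.boundingRect(c),rect(f,c,.012))
    for c in blobs(((h<8)|(h>172))&(s>190)&(v>80)&box(*tb),15):
        M=cv2.moments(c); p=(M['m10']/M['m00'],M['m01']/M['m00']); print(n,'red',np.round(cast(f,p,.071)*1000,1))
    for c in blobs((s<60)&(v>110)&box(*tb),15): print(n,'white',c.reshape(-1,2).mean(0),rect(f,c,.024))
a=pickle.load(open('top.pkl','rb'))['frame'][125:205,180:280]; b=pickle.load(open('side.pkl','rb'))['frame'][225:305,180:280]
cv2.imwrite('pics/z.png',cv2.resize(np.vstack([np.hstack([a,b])]),None,fx=4,fy=4,interpolation=2)[:,:,::-1])
```

```text
top line [562.1 118.5 154.3   4.8  76.7]
top strip (199, 137, 67, 26) [624.4 102.8 160.   32.2  77. ]
top red [[ 548.2 -309.2   71. ]]
top white [417.42105263 151.47368421] [ 613.5 -340.1   31.4   23.3  -27.4]
side line [561.  121.5 152.8   5.   77. ]
side strip (195, 235, 35, 50) [629.4 112.7 156.5  29.8  82. ]
side red [[ 546.3 -302.7   71. ]]
side white [262.77777778 142.22222222] [ 614.4 -338.1   26.5   23.4   83.3]
```

View pics/z.png

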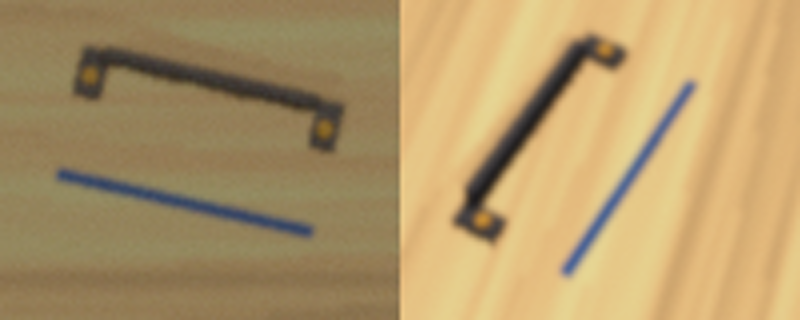

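The zoom shows the stop with its feet on the near side, and the blue line on the robot's side of it. Both views agree: stop yaw is about −13.2° and its origin is about (0.6395, 0.102). Next I'll hover over the tape.

>>> carry_out:
  deltas:
    - [1,0.0513,-0.0155,0,0,0,0]
    - [1,0.0513,-0.0155,0,0,0,0]
    - [1,0.0513,-0.0155,0,0,0,0]
    - [1,0.0513,-0.0155,0,0,0,0]
    - [1,0.0513,-0.0155,0,0,0,0]
    - [1,0.0513,-0.0155,0,0,0,0]
    - [1,0.0513,-0.0155,0,0,0,0]
    - [1,0.0513,-0.0155,0,0,0,0]
    - [1,0.0513,-0.0155,0,0,0,0.177]
    - [1,0,0,0,0,0,0.177]
    - [1,0,0,0,0,0,0.177]
    - [1,0,0,0,0,0,0.177]

```text
t: 1.6
tool_pos: [0.5534, -0.3105, 0.2309]
ee_rot: [0.973, -0.232, -0.0, -0.0]
wrist_force: [0.1, -0.7, 0.4]
width: 0.995
finger_force: 0.0
```

>>> carry_out:
  deltas:
    - [1,0,0,0,0,0,0]
    - [1,0,0,0,0,0,0]

```text
t: 1.85
tool_pos: [0.5534, -0.3105, 0.2311]
ee_rot: [0.974, -0.227, -0.0, -0.0]
wrist_force: [1.4, 0.5, -0.1]
width: 0.997
finger_force: 0.0
```

Run:
```python
from bench import *
from h import *
from scipy.spatial.transform import Rotation as R
o=get_obs(); print(o['tool_pos'],R.from_quat(o['ee_rot']).as_matrix().round(3).tolist())
f=grab_frame('wrist'); pickle.dump(f,open('w1.pkl','wb')); cv2.imwrite('pics/w1.png',f['frame'][:,:,::-1]); h,s,v=cv2.split(hsv(f)); print(np.round(f['T'],3).tolist())
for n,m,z in [('red',((h<8)|(h>172))&(s>150)&(v>60),.071),('white',(s<60)&(v>110),.024),('yel',(h>18)&(h<34)&(s>170)&(v>70),.06)]:
    for c in blobs(m,150): print(n,cv2.boundingRect(c),rect(f,c,z))
```

```text
[ 0.55344668 -0.3105226   0.23112799] [[0.896, -0.443, -0.0], [-0.443, -0.896, 0.0], [-0.0, -0.0, -1.0]]
[[-0.443, -0.854, -0.273, 0.624], [-0.896, 0.423, 0.134, -0.347], [0.0, 0.304, -0.953, 0.373], [0.0, 0.0, 0.0, 1.0]]
red (90, 204, 25, 23) [ 608.8 -146.1   24.9   22.5   63.6]
red (272, 182, 22, 24) [ 550.9 -311.5   22.4   19.9  -25.8]
white (167, 194, 35, 21) [ 576.7 -203.8   36.8   23.    63.6]
white (269, 99, 25, 38) [ 611.6 -340.    36.5   24.1  -26.3]
white (64, 24, 67, 65) [ 744.4 -204.6   63.9   58.    78.6]
yel (72, 183, 99, 47) [ 606.8 -161.4   99.    47.9   62.1]
yel (264, 137, 37, 86) [ 559.4 -315.5   84.2   34.3  -25.4]
```

View pics/w1.png

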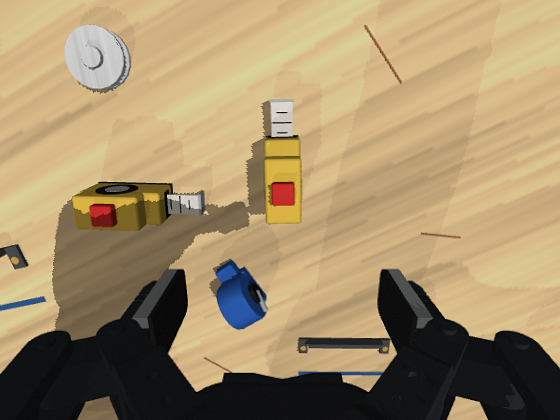

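The wrist view shows the tape right below at yaw −26°, button at (283,194) and white tape end at (282,118). The case origin works out to (0.5567, −0.3139) from both the button and the tape end. Now I'll descend and grip.

>>> carry_out:
  deltas:
    - [1,0.0045,0.0016,0.04,0,0,0]
    - [1,0,0,0.05,0,0,0]
    - [1,0,0,0.05,0,0,0]
    - [1,0,0,0.04,0,0,0]
    - [1,0,0,0.025,0,0,0]
    - [1,0,0,0.016,0,0,0]
    - [1,0,0,0,0,0,0]
    - [0,0,0,0,0,0,0]
    - [0,0,0,0,0,0,0]
    - [0,0,0,0,0,0,0]
    - [0,0,0,0,0,0,0]
    - [0,0,0,0,0,0,0]
  newtons: 40

```text
t: 3.4
tool_pos: [0.5572, -0.3141, 0.0111]
ee_rot: [0.973, -0.229, 0.001, 0.0]
wrist_force: [0.9, 0.5, 7.3]
width: 0.416
finger_force: 40.2
```

>>> carry_out:
  deltas:
    - [0,0,0,0,0,0,0]
    - [0,0,0,-0.02,0,0,0]
    - [0,0,0,-0.05,0,0,0]
    - [0,0,0,-0.06,0,0,0]
    - [0,0,0,-0.06,0,0,0]
    - [0,0,0,0,0,0,0]

```text
t: 4.15
tool_pos: [0.5579, -0.315, 0.2057]
ee_rot: [0.973, -0.23, 0.004, 0.001]
wrist_force: [-0.1, -0.2, -4.4]
width: 0.419
finger_force: 41.5
```

>>> carry_out:
  deltas:
    - [0,-0.009,-0.0197,0,0,0,0]
    - [0,-0.0179,-0.0394,0,0,0,0]
    - [0,-0.0179,-0.0394,0,0,0,0]
    - [0,-0.0179,-0.0394,0,0,0,0]
    - [0,-0.0179,-0.0394,0,0,0,0]
    - [0,-0.0179,-0.0394,0,0,0,0]
    - [0,-0.0179,-0.0394,0,0,0,0]
    - [0,-0.0179,-0.0394,0,0,0,0]
    - [0,-0.0179,-0.0394,0,0,0,0]
    - [0,-0.0179,-0.0394,0,0,0,0]
    - [0,-0.009,-0.0197,0,0,0,-0.117]
    - [0,0,0,0,0,0,-0.117]

```text
t: 5.65
tool_pos: [0.5719, 0.1205, 0.1998]
ee_rot: [0.994, -0.111, -0.001, -0.0]
wrist_force: [0.2, -1.5, -3.8]
width: 0.416
finger_force: 41.3
```

>>> carry_out:
  deltas:
    - [0,0,0,0.05,0,0,0]
    - [0,0,0,0.05,0,0,0]
    - [0,0,0,0,0,0,0]
    - [0,0,0,0,0,0,0]

```text
t: 6.15
tool_pos: [0.5732, 0.1185, 0.1021]
ee_rot: [0.993, -0.114, 0.001, -0.0]
wrist_force: [0.3, 0.1, -3.6]
width: 0.414
finger_force: 42.3
```

Run:
```python
from bench import *
from h import *
o=get_obs(); zc=o['tool_pos'][2]-.0108; print(o['tool_pos'],o['ee_rot'])
f=grab_frame('wrist'); cv2.imwrite('pics/w2.png',f['frame'][:,:,::-1]); h,s,v=cv2.split(hsv(f))
for n,m,z in [('red',((h<8)|(h>172))&(s>150)&(v>60),.071+zc),('white',(s<60)&(v>110),.024+zc),('line',(h>100)&(h<125)&(s>90)&(v>50),0),('dark',(v<75)&(s<120),.018)]:
    for c in blobs(m,150): print(n,cv2.boundingRect(c),rect(f,c,z))
```

```text
[0.57320244 0.11845299 0.10206538] [ 9.93431272e-01 -1.14428019e-01  6.98586837e-04 -2.17845670e-04]
red (248, 345, 69, 34) [576.9 115.5  20.9  12.5  76.8]
white (480, 316, 38, 40) [525.6  24.7  21.6  16.1 -17.9]
white (249, 106, 64, 96) [631.2 103.4  36.8  23.5 -13.2]
line (329, 219, 56, 9) [549.6  62.1  43.3   6.7  76.8]
line (181, 218, 53, 9) [577.  175.9  41.2   6.7  76.9]
dark (0, 267, 560, 153) [457.8 145.9 520.8 159.3  76.9]
dark (244, 197, 75, 11) [585.2 114.4  52.7   7.4  77.6]
dark (182, 118, 69, 42) [641.5 143.4  44.3  27.4  88.4]
```

View pics/w2.png

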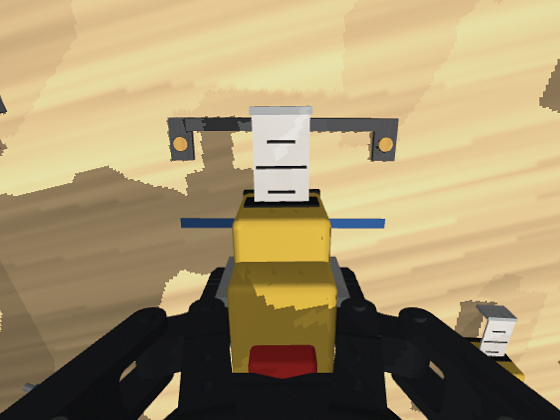

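The wrist view shows the tab at (280,110), just beyond the stop's strip at row 124, centred and square. The geometry puts the tab's inner face about 8 mm past the far face. Lowering now.

>>> carry_out:
  deltas:
    - [0,0,0,0.04,0,0,0]
    - [0,0,0,0.02,0,0,0]
    - [0,0,0,0.015,0,0,0]
    - [0,0,0,0.01,0,0,0]
    - [0,0,0,0.004,0,0,0]
    - [0,0,0,0,0,0,0]

```text
t: 6.95
tool_pos: [0.5728, 0.1185, 0.0117]
ee_rot: [0.993, -0.114, 0.0, -0.0]
wrist_force: [-0.1, -1.3, -3.5]
width: 0.416
finger_force: 42.2
```

Run:
```python
from bench import *
from h import *
f=grab_frame('wrist'); g=grab_frame('side'); a=f['frame'][60:260,160:420]; b=g['frame'][190:290,170:300]
cv2.imwrite('pics/w3.png',np.hstack([cv2.resize(a,(390,300)),cv2.resize(b,(390,300),interpolation=2)])[:,:,::-1])
```

```text
(no output)
```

View pics/w3.png

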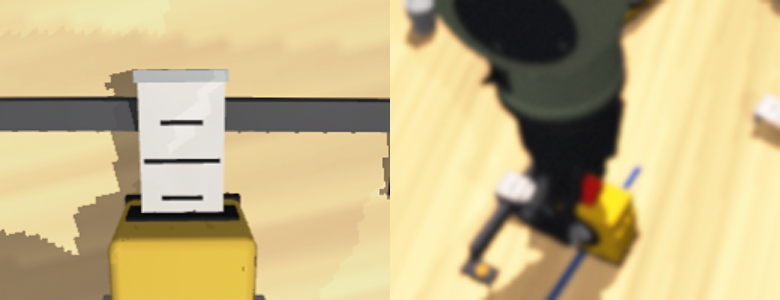

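In the wrist crop (left) the tab (grey bar at row 75) sits past the strip (rows 97–132) and is down. I'll back off about 53 mm, gently.

>>> carry_out:
  deltas:
    - [0,-0.003,0,0,0,0,0]
    - [0,-0.005,0,0,0,0,0]
    - [0,-0.006,0,0,0,0,0]
    - [0,-0.006,0,0,0,0,0]
    - [0,-0.006,0,0,0,0,0]
    - [0,-0.006,0,0,0,0,0]
    - [0,-0.006,0,0,0,0,0]
    - [0,-0.006,0,0,0,0,0]
    - [0,-0.005,0,0,0,0,0]
    - [0,-0.004,0,0,0,0,0]
    - [0,0,0,0,0,0,0]
    - [0,0,0,0,0,0,0]

```text
t: 8.55
tool_pos: [0.5212, 0.1305, 0.0113]
ee_rot: [0.993, -0.114, 0.0, -0.0]
wrist_force: [0.5, -0.6, -4.5]
width: 0.417
finger_force: 42.4
```

Run:
```python
from bench import *
from h import *
f=grab_frame('wrist'); cv2.imwrite('pics/w4.png',f['frame'][:,:,::-1]); h,s,v=cv2.split(hsv(f))
for n,m,z in [('white',(s<60)&(v>110),.024),('line',(h>100)&(h<125)&(s>90)&(v>50),0),('dark',(v<75)&(s<120),.018)]:
    for c in blobs(m,150): print(n,cv2.boundingRect(c),rect(f,c,z))
```

```text
white (248, 0, 64, 202) [596.2 111.6  72.   22.2 -12.6]
line (309, 175, 143, 17) [552.2  73.7  67.2   7.8  76.9]
line (114, 175, 140, 16) [573.6 164.2  65.8   7.3  76.8]
dark (0, 267, 560, 153) [482.8 138.9 311.9  95.5  76.8]
dark (244, 197, 75, 11) [558.9 120.1  31.6   4.4  76.8]
dark (312, 0, 159, 72) [612.2  64.8  61.5  23.4  75.7]
dark (95, 0, 153, 70) [631.  145.9  58.5  23.4  76.3]
```

View pics/w4.png

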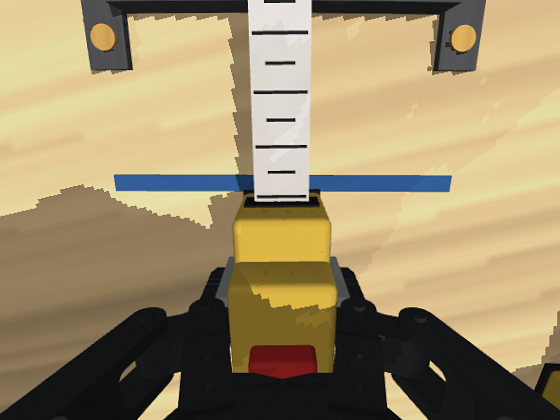

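The wrist view shows the tape drawn well out, white across rows 0–202, with its end at the stop and the nose at the blue line (row 183). I'll release and rise.

>>> carry_out:
  deltas:
    - [0,0,0,0.0005,0,0,0]
    - [0,0,0,0,0,0,0]
    - [0.6,0,0,0,0,0,0]
    - [0.75,0,0,0,0,0,0]
    - [0.75,0,0,0,0,0,0]
    - [0.75,0,0,0,0,0,0]
    - [0.75,0,0,0,0,0,0]
    - [0.75,0,0,-0.02,0,0,0]
    - [0.75,0,0,-0.04,0,0,0]
    - [0.75,0,0,-0.05,0,0,0]
    - [0,0,0,-0.02,0,0,0]
    - [0,0,0,0,0,0,0]

```text
t: 10.1
tool_pos: [0.5215, 0.1307, 0.142]
ee_rot: [0.993, -0.114, 0.001, -0.001]
wrist_force: [-0.2, -0.1, -0.6]
width: 0.334
finger_force: 0.0
```

>>> carry_out:
  deltas:
    - [0,0,0,-0.02,0,0,0]
    - [0,0,0,0,0,0,0]
    - [0,0,0,0,0,0,0]
    - [0,0,0,0,0,0,0]
    - [0,0,0,0,0,0,0]

```text
t: 10.72
tool_pos: [0.5209, 0.1304, 0.1604]
ee_rot: [0.993, -0.114, -0.0, 0.0]
wrist_force: [0.8, -0.4, 0.3]
width: 0.0
finger_force: 0.0
```

Run:
```python
from bench import *
from h import *
o=get_obs(); print(o['tool_pos'],o['ee_rot'],o['width'])
f=grab_frame('wrist'); cv2.imwrite('pics/w5.png',f['frame'][:,:,::-1]); h,s,v=cv2.split(hsv(f))
for n,m,z in [('red',((h<8)|(h>172))&(s>150)&(v>60),.071),('white',(s<60)&(v>110),.024),('line',(h>100)&(h<125)&(s>90)&(v>50),0),('yel',(h>18)&(h<34)&(s>170)&(v>70),.06)]:
    for c in blobs(m,150): print(n,cv2.boundingRect(c),rect(f,c,z))
```

```text
[0.52088187 0.13042687 0.16037861] [ 9.93430417e-01 -1.14437358e-01 -3.01755956e-04  8.10806062e-05] 0.000356831677791824
red (460, 325, 34, 27) [375.7  -6.9  26.6  25.6  71.9]
red (268, 209, 29, 30) [514.3 129.9  22.9  21.  -13.2]
red (0, 36, 39, 51) [660.8 272.7  31.5  25.3 -26.6]
white (454, 227, 34, 38) [436.4 -29.6  37.6  24.2 -17.1]
white (265, 38, 32, 112) [603.  110.3  84.1  23.6 -13.1]
line (57, 301, 26, 18) [447.1 380.3  24.4  19.   46.7]
line (295, 141, 76, 9) [551.8  74.2  67.8   7.2  76.9]
line (194, 140, 74, 9) [573.7 163.7  66.1   7.2  76.7]
yel (422, 257, 79, 107) [394.8  -1.  104.7  65.1 -17.2]
yel (259, 149, 46, 110) [524.2 128.1  86.5  34.6 -12. ]
yel (534, 0, 26, 38) [611.6 -77.   20.3  20.2 -27.3]
```

View pics/w5.png

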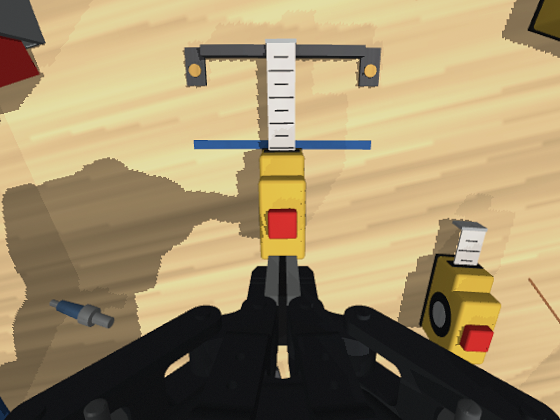

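The picture shows the case standing square, still hooked, with its nose at the line (row 145) and the button up at (282,224). Now I'll press the button.

>>> carry_out:
  deltas:
    - [0,-0.0065,0,0.03,0,0,0]
    - [0,0,0,0.03,0,0,0]
    - [0,0,0,0.02,0,0,0]
    - [0,0,0,0.006,0,0,0]
    - [0,0,0,0.003,0,0,0]
    - [0,0,0,0.002,0,0,0]
    - [0,0,0,0.002,0,0,0]
    - [0,0,0,0.0015,0,0,0]
    - [0,0,0,0.001,0,0,0]
    - [0,0,0,0,0,0,0]

```text
t: 12.02
tool_pos: [0.5148, 0.132, 0.0653]
ee_rot: [0.993, -0.114, 0.0, -0.0]
wrist_force: [1.0, -0.1, 1.5]
width: -0.004
finger_force: 0.6
```

>>> carry_out:
  deltas:
    - [0,0,0,0.0005,0,0,0]
    - [0,0,0,0.0005,0,0,0]
    - [0,0,0,0.0005,0,0,0]
    - [0,0,0,0,0,0,0]

```text
t: 12.52
tool_pos: [0.5149, 0.132, 0.0648]
ee_rot: [0.993, -0.114, 0.0, -0.0]
wrist_force: [-4.9, -1.1, 26.1]
width: 0.004
finger_force: 12.9
```

The button has bottomed out: 26 N at 64.8 mm. I'll retreat and check.

>>> carry_out:
  deltas:
    - [0,0,0,-0.005,0,0,0]
    - [0,0,0,-0.02,0,0,0]
    - [0,0,0,-0.04,0,0,0]
    - [0,0,0,-0.03,0,0,0]
    - [0,0,0,0,0,0,0]
    - [0,0,0,0,0,0,0]

```text
t: 13.28
tool_pos: [0.5143, 0.132, 0.1583]
ee_rot: [0.993, -0.114, -0.0, 0.0]
wrist_force: [-0.5, -0.2, -0.3]
width: 0.0
finger_force: 0.0
```

Run:
```python
from bench import *
from h import *
f=grab_frame('wrist'); cv2.imwrite('pics/w6.png',f['frame'][:,:,::-1]); h,s,v=cv2.split(hsv(f))
for n,m,z in [('red',((h<8)|(h>172))&(s>150)&(v>60),.065),('white',(s<60)&(v>110),.024),('line',(h>100)&(h<125)&(s>90)&(v>50),0),('yel',(h>18)&(h<34)&(s>170)&(v>70),.06)]:
    for c in blobs(m,150): print(n,cv2.boundingRect(c),rect(f,c,z))
```

```text
red (463, 320, 34, 27) [369.9 -10.   27.3  26.5  73.2]
red (268, 201, 29, 28) [513.5 130.2  21.3  21.1 -12.4]
red (0, 26, 36, 50) [661.6 275.   30.7  23.6 -26.5]
white (456, 220, 34, 40) [436.6 -29.2  37.6  23.6 -17.8]
white (265, 28, 32, 115) [602.5 110.4  84.6  23.3 -13. ]
line (54, 296, 27, 18) [447.7 380.   24.3  19.4  46.8]
line (296, 133, 76, 9) [552.3  73.8  67.1   7.   77. ]
line (193, 133, 75, 9) [573.3 163.7  66.2   7.   76.7]
yel (423, 251, 81, 109) [394.   -0.6 104.3  65.3 -17.5]
yel (258, 143, 48, 109) [523.2 127.9  84.6  35.1 -12.8]
yel (538, 0, 22, 27) [607.4 -71.9  15.7  15.4  78.5]
```

View pics/w6.png

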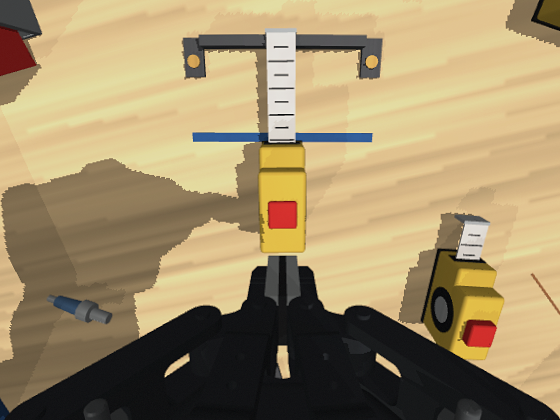

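The last picture shows the case unmoved, the tape still drawn and hooked over the strip (280,32), the nose at the line (row 140) and the button down at (282,215).

```bash
python3 -c "
from bench import *
print(finish_job())"
```

```text
the job is handed in; nothing more can be done
None
```

The job is handed in, with no verdict returned: the last picture shows the tape hooked over the stop, its nose at the blue line, square and released; the lock button bottomed out when pressed, and I never moved near the chalk reel.

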